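Close the fruit length gauge on a pear by feel

TASK

Close the length gauge on the pear lying in it: slide the jaw along by its knob until the sprung pad has pushed the pear home against the forked end stop and is clearly pressed back by it, but not to the bottom of its travel. Then let go and leave the jaw there. Do not bruise the pear with a hard squeeze, and leave the spare pears and the other things on the bench where they are.

Things in the scene. Friction and masses are not known exactly. Their poses are not given: they have to be found in the camera images.
- gauge: Fixed plywood board, 330 mm along its x, 360 along its y, 8 thick, origin at the centre of its underside. The aluminium V lane (measuring lane) runs along y at x = -90 mm from y = -160 to 130, between two steel guide rods (x = -145 and -35, tops at height 36 mm, end blocks 46 mm high). Two wooden V lanes at x = 35 and 120 park the spare pears. The jaw closes towards the board's +y.
- anvil: Forked steel end stop of the measuring lane, fixed to the board, 70 mm wide, 72 mm high, with a 12 mm slot for the stem. Its origin lies on the bench under the middle of its face (lane centre line, board x = -90, y = 130 mm); the face looks along the board's -y, axes as the board's.
- jaw: Grey carriage on the guide rods, 135 mm across the lane, 56 along it, top 74 mm above the bench. Origin on the bench under the knob axis, axes as the board's. It slides only along the board's y; at the start the knob axis is 200 to 235 mm from the end stop's face, and 130 mm of travel is available from 235. 9 to 11 N moves it slowly, anywhere; against pushes under 10 N it stays where it is left.
- jaw_knob (a point): Point on the axis of the upright round black knob on the carriage, 28 mm in diameter, standing from 80 to 130 mm above the bench; this point is 108 mm above the bench. To be pinched from above, from any side.
- pear_a: Hard green pear, 0.11 to 0.21 kg, on its side in one of the three lanes, stem to the board's +y, belly 66 mm thick, top 83 mm above the bench. Origin on the lane's bottom line (12 mm up), half way along the pear; y to the stem. The pears are 85 to 111 mm long, all different; any may be the one in the measuring lane, where its origin starts 60 to 85 mm from the end stop's face.
- pear_b: A second pear, as pear_a but of another length.
- pear_c: A third pear, as pear_a but of another length.
- notepad: White notepad 100 x 140 x 14 mm lying on the bench past the board's -y edge; origin at the centre of its underside. To be left alone.
- jar: Amber glass jar with a steel lid, 68 mm in diameter, 95 mm high, on the bench past the board's -y edge; origin at the centre of its underside. To be left alone.
- dish: Closed clear petri dish, 94 mm in diameter, 17 mm high, on the bench past the board's +y edge; origin at the centre of its underside. To be left alone.
- pad_front (a point): Where the middle of the front (+y) face of the steel pad on the jaw is while the pad is free: 50 mm ahead of the knob axis, 53 mm above the bench; moves with the carriage. Pad 64 mm wide, 44 high. It is sprung: gives from about 1 N, then 1 mm per N, and bottoms after 10 mm (11 N). A moving pear adds about 1 to 2 N to the push; once it meets the end stop the push rises about 1 N per mm.
There are look-alikes about, which are no part of the job. What is shaped like the pear_a but turquoise is not meant. Leave any blue look-alike of the pear_b alone.

How it is judged:
By the outcome, as a careful person would: the job done as asked, in the order asked, and still so for the second after the job is handed in, with the robot touching nothing.
It also fails if it takes over 58 s, if anything falls off the work surface, if the arm or the gripper's body presses on something with over 40 N, if the wrist force passes 120 N, or if a joint passes its speed limit or range.

ROBOT

A 6-joint arm with a two-finger parallel gripper is mounted at the origin on the work surface. World frame = base frame: x ahead of the robot, y to its left, z up, the work surface at z = 0. Lengths are in m, angles in rad, forces in N, time in s.
With the tool pointing down it reaches from about 0.375 to 0.925 m from the base axis. Payload 5.7 kg.
Tool frame: the origin (TCP) lies midway between the tips of the shut fingers; the grasp point (between the pads) lies 19 mm behind it; z points along the fingers, x is the direction in which the jaws open and shut, and the axes are right-handed (so a half turn about z gives the same grasp; the last joint's range is limited). The gripper opens to 88 mm and grips with 3 to 60 N. Pads are 20 mm wide; open, the fingers measure 115 mm over their backs; the gripper's body (75 mm by 178 mm) begins 61 mm behind the grasp point.
Start: joints at [-1.37, 0.359, 1.51, -0, 1.272, -0.115], TCP at [0.186, -0.57, 0.223] pointing down, gripper open.
Joint ranges: [-2.97, 2.97], [-1.01, 2.36], [0.21, 2.38], [-0.96, 4.11], [0.2, 2.71], [-2.98, 2.98]. Speed limits (rad/s): [2.39, 2.39, 3.14, 3.14, 3.14, 3.14].

INTERFACE

Orientations are given as a unit quaternion [x, y, z, w].
In Python, from bench import move_ptp, servo_line, goto_joints, move_gripper, sleep, inverse_kinematics, capture, PlanningError, close_job, spot_in, silhouettes, current_clock, current_joint_pos, current_qvel, current_joint_torque, current_position, current_orientation, current_force, current_torque, current_finger_gap gives the robot as it stands. Calls block until the motion is done:
- move_ptp(position, orientation): joint-space move of the TCP to a pose.
- servo_line(position, orientation=None, rate=0.15, contact_N=None): straight line of the TCP; orientation=None keeps the orientation; rate is the mean speed in m/s. With contact_N (N) it stops when the force on the tool has changed by that much, and returns True; else False.
- goto_joints(angles): joint-space move.
- move_gripper(opening): finger opening in m; the grip force is fixed at half the most; returns when the fingers have stopped.
- sleep(seconds).
- inverse_kinematics(position, orientation): joint angles nearest the present ones, or None.
- capture(name): name is "scene" or "top" or "wrist"; returns a dict with "image" (480x640x3 uint8, blue, green, red), "range_z" (480x640 float32, m along the optical axis (not along the pixel's ray), 0 where there is no reading), "intrinsics" (3x3 intrinsics, pixels), "k1" (the pictures are not rectified: a ray, as slopes to the right and down, at radius r is drawn at 1 + k1 r^2 times it, then the intrinsics apply), "R" (3x3) and "t" (3): a world point X has camera coordinates R X + t. Camera axes: x right, y down, z forward; pixel columns grow to the right and rows downward; lengths in m; the calibration is good to about 2 mm. A picture is of the moment at which its call begins.
A pose or a line that the arm cannot do raises PlanningError and nothing moves.
- close_job(): hands the job in, once; it reports no verdict.
Trained networks look in the newest picture that a camera, given by its name, has taken for a name from the list of things; names that differ only in an ending like _2 or _b are one class to them, and where a whole thing is asked for, a point or a joint stands for the part that bears it (a point fixed in the world has none). Each returns a list of dicts, best first, with "conf" (0 to 1); they miss things now and then, are a little off and sometimes report something else, mostly with a low value. They report only what shows in the picture. A call takes as long as a camera call. They do not tell look-alikes from the thing itself.
- spot_in(camera, query): "xy" ([column, row] in pixels, amid what is visible of it).
- silhouettes(camera, query): "region" (480x640 bool, what is visible of it) and "xy" ([column, row] in pixels, amid what is visible of it).
Readings, each from a call of its own:
- current_clock(): time.
- current_joint_pos(): joint angles.
- current_qvel(): joint speeds.
- current_joint_torque(): joint torques, N m.
- current_position(): TCP position.
- current_orientation(): TCP orientation.
- current_force(): force on the tool from outside, world axes, zero at the start.
- current_torque(): the same for the moment, N m.
- current_finger_gap(): finger opening in m.
Only numpy, scipy, OpenCV 4.12 (cv2) and the standard library are available. Lean on these libraries where they do the work, as an engineer would, in place of code of your own. Each camera call takes 0.05 s, during which the arm holds its last target.

## Working session

There is one attempt and no reset: what is moved stays moved. The work goes in short steps, each a Python script; the robot and the scene stay as the last script left them, time stands still between calls to the robot, and variables do not carry over. Pictures are saved under pics/ and viewed, and the job is handed in when it is done.

```bash
mkdir -p pics; ls
python3 - <<'E'
from bench import *
import cv2
for n in("scene","top"):
    c=capture(n); cv2.imwrite(f"pics/{n}0.png",c["image"])
    print(n,c["intrinsics"].tolist() if hasattr(c["intrinsics"],'tolist') else c["intrinsics"],c["k1"],c["t"])
    for q in("jaw_knob","anvil","jaw","gauge","pear_a","pad_front"):
        print(q,[(round(d["conf"],2),[round(float(v)) for v in d["xy"]]) for d in spot_in(n,q)])
print(current_clock(),current_force())
E
```

```text
pics
scene [[456.91308472697193, 0.0, 315.7514744566915], [0.0, 456.91308472697193, 250.24549969321527], [0.0, 0.0, 1.0]] 0.002669422834166556 [-0.10369059 -0.26375511  1.55204369]
jaw_knob [(0.63, [307, 246]), (0.54, [362, 285])]
anvil [(0.95, [395, 258])]
jaw [(0.6, [307, 247])]
gauge [(0.7, [356, 285]), (0.66, [349, 314]), (0.56, [317, 294])]
pear_a [(0.92, [359, 284]), (0.85, [181, 363]), (0.84, [361, 208]), (0.7, [362, 254]), (0.69, [350, 312])]
pad_front [(0.63, [307, 245])]
top [[434.96742958967593, 0.0, 314.6723074323351], [0.0, 434.96742958967593, 233.37813702062292], [0.0, 0.0, 1.0]] 0.025159442866897024 [0.03474917 0.57357998 1.01165327]
jaw_knob [(0.57, [315, 266])]
anvil [(0.95, [225, 241])]
jaw [(0.82, [315, 267])]
gauge [(0.56, [308, 230])]
pear_a [(0.88, [277, 203]), (0.7, [294, 169]), (0.7, [424, 138]), (0.67, [240, 358]), (0.64, [258, 249]), (0.6, [315, 268])]
pad_front [(0.65, [316, 267])]
0.7 [0.66007968 0.23305589 0.38981226]
```

View pics/scene0.png

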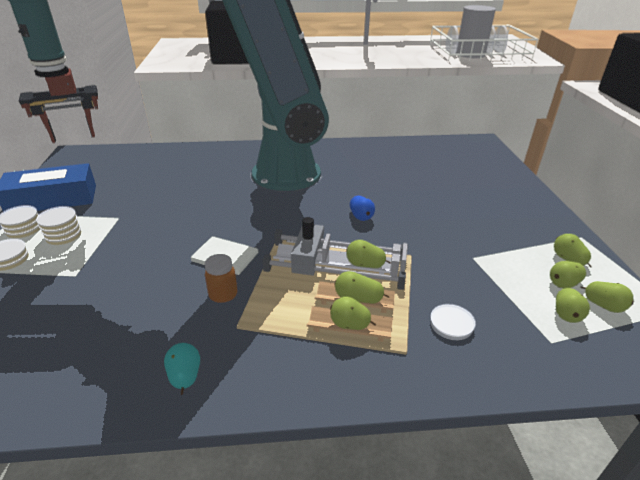

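View pics/top0.png

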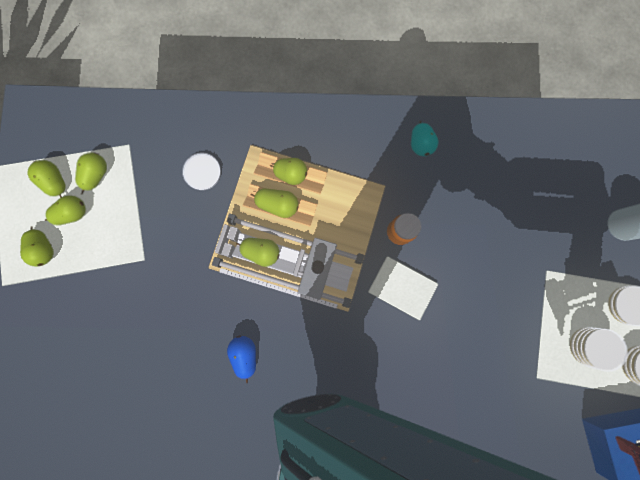

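The pear at top (259,250), between knob (319,258) and forked stop (225,241), is the one in the aluminium lane. The spare pears are at (277,203) and (291,170). The look-alikes are turquoise at (424,138) and blue at (242,357). The four pears on the sheet at the left are not part of the job. Next I'll localise the parts and make an enlarged crop.

```bash
cat > h.py <<'E'
from bench import *
import numpy as np, cv2
def cloud(c):
    K=np.array(c["intrinsics"]);k1=c["k1"];R=np.array(c["R"]);t=np.array(c["t"])
    dist=np.array([k1,0,0,0,0.])
    v,u=np.mgrid[:480,:640]
    p=cv2.undistortPoints(np.stack([u,v],-1).reshape(-1,1,2).astype(np.float64),K,dist).reshape(480,640,2)
    z=c["range_z"]
    P=np.dstack([p[...,0]*z,p[...,1]*z,z])
    W=(P-t)@R
    W[z==0]=np.nan
    return W
def proj(c,X):
    K=np.array(c["intrinsics"]);R=np.array(c["R"]);t=np.array(c["t"])
    return cv2.projectPoints(np.array(X,float).reshape(-1,3),cv2.Rodrigues(R)[0],t,K,np.array([c["k1"],0,0,0,0.]))[0].reshape(-1,2)
E
python3 - <<'E'
from h import *
c=capture("top");W=cloud(c)
im=c["image"]; cv2.imwrite("pics/crop1.png",cv2.resize(im[130:330,190:400],None,fx=3.5,fy=2.9,interpolation=cv2.INTER_CUBIC)[:600])
roi=np.zeros((480,640),bool);roi[140:315,205:388]=1
Z=W[...,2]
m=roi&(Z>0.003)&(Z<0.14)
# board outline incl parts above projected down
pts=W[m][:,:2]
m2=roi&(Z>0.004)&(Z<0.05)
m2=cv2.morphologyEx(m2.astype(np.uint8),cv2.MORPH_OPEN,np.ones((3,3)))
n,l,s,_=cv2.connectedComponentsWithStats(m2); k=1+np.argmax(s[1:,4])
print(cv2.minAreaRect(W[l==k][:,:2].astype(np.float32)*1000))
kn=roi&(Z>0.115)&(Z<0.14); print("knob",kn.sum(),np.nanmean(W[kn],0),np.nanmedian(W[kn],0),np.nanmin(W[kn],0),np.nanmax(W[kn],0))
for q in("anvil","jaw","pear_a"):
    for d in silhouettes("top",q)[:6]:
        g=d["region"]; P=W[g]; P=P[P[:,2]>0.03]
        print(q,round(d["conf"],2),np.round(d["xy"]),g.sum(),np.round(np.nanmean(P,0),4) if len(P) else None, [tuple(np.round(x,3) if not np.isscalar(x) else x for x in cv2.minAreaRect(P[:,:2].astype(np.float32)*1000))] if len(P) else None)
E
```

```text
((594.4725952148438, 88.55482482910156), (359.5692443847656, 330.9073486328125), 73.88630676269531)
knob 123 [0.48739718 0.0393224  0.12871008] [0.48666576 0.03984137 0.12883512] [0.47526168 0.02674942 0.11925569] [0.49963676 0.05304252 0.13358546]
anvil 0.9 [226. 239.] 497 [0.5486 0.2524 0.0616] [(array([549.383, 253.392]), array([33.485, 69.134]), 73.39727020263672)]
jaw 0.71 [314. 265.] 1614 [0.4882 0.0439 0.077 ] [(array([490.963,  49.784]), array([ 77.978, 134.807]), 73.90757751464844)]
jaw 0.61 [292. 170.] 700 [0.7201 0.1078 0.0684] [(array([726.295, 109.015]), array([81.817, 60.458]), 59.82109069824219)]
pear_a 0.93 [426. 138.] 754 [ 0.8093 -0.219   0.0512] [(array([ 815.199, -224.609]), array([66.264, 80.606]), 85.506103515625)]
pear_a 0.78 [276. 202.] 980 [0.6424 0.1379 0.0676] [(array([644.824, 143.867]), array([114.738,  63.777]), 79.4603042602539)]
pear_a 0.76 [291. 167.] 729 [0.7205 0.1076 0.0679] [(array([723.421, 111.986]), array([86.908, 63.026]), 84.14501953125)]
pear_a 0.56 [258. 248.] 894 [0.5253 0.1739 0.0684] [(array([524.921, 182.021]), array([103.819,  64.928]), 85.74459838867188)]
```

View pics/crop1.png

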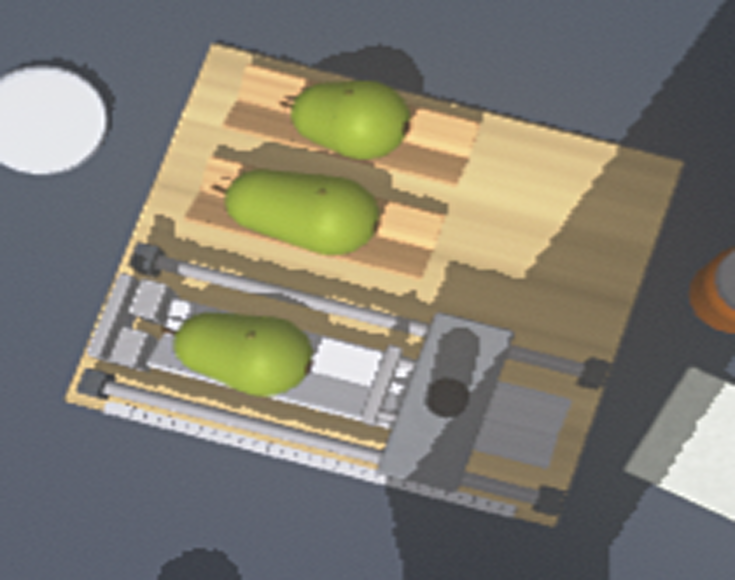

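The crop confirms it: the pear in the aluminium lane lies between the jaw pad and the fork. The board's y axis is at 73.9°. The knob is about 207 mm from the stop face. I'll pinch the knob along the slide direction.

```bash
cat >> h.py <<'E'
from scipy.spatial.transform import Rotation as Ro
a=np.radians(73.9); uy=np.array([np.cos(a),np.sin(a),0]); ux=np.array([np.sin(a),-np.cos(a),0])
B0=np.array([.5945,.0886,0]); face=B0-.09*ux+.13*uy
def q(s=1):
    x=s*uy; z=np.array([0,0,-1.]); return Ro.from_matrix(np.stack([x,np.cross(z,x),z],1)).as_quat()
E
python3 - <<'E'
from h import *
k=B0-.09*ux-.077*uy; print(k)
best=None
for s in(1,-1):
    j=inverse_kinematics([k[0],k[1],.2],q(s)); print(s,None if j is None else np.round(j,2))
    if j is not None and (best is None or abs(j[5])<best[1]): best=(s,abs(j[5]))
s=best[0];print(s)
move_gripper(.055)
move_ptp([k[0],k[1],.2],q(s))
c=capture("wrist");cv2.imwrite("pics/w1.png",c["image"]);W=cloud(c)
Z=W[...,2];m=(Z>.118)&(Z<.14)&(np.hypot(W[...,0]-k[0],W[...,1]-k[1])<.035)
if m.any(): print("knob wrist",m.sum(),np.nanmean(W[m],0),cv2.minEnclosingCircle(W[m][:,:2].astype(np.float32)))
print(current_clock(),current_position(),current_force())
E
```

```text
[0.48667665 0.03957832 0.        ]
1 [-0.06  0.22  1.77 -0.    1.15 -1.35]
-1 [-0.06  0.22  1.77 -0.    1.15  1.79]
1
knob wrist 1416 [0.48943661 0.03723659 0.12876794] ((0.49097517132759094, 0.03682566061615944), 0.014095297083258629)
4.0583 [0.48695997 0.03887742 0.20001973] [-0.06758088  0.05104328  0.5133132 ]
```

View pics/w1.png

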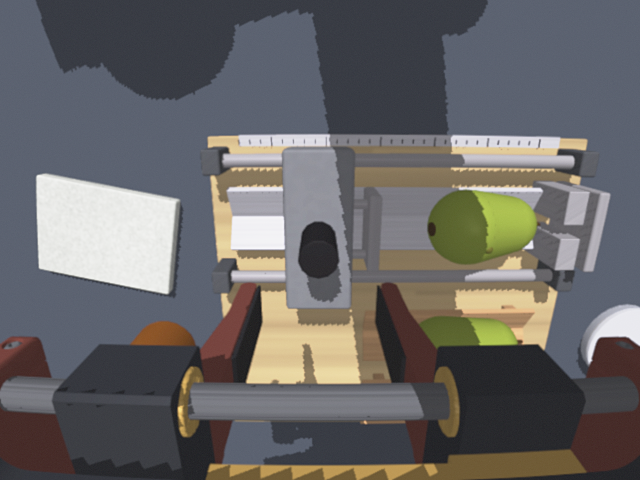

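The wrist view shows the knob at (319,250), the pad plate at (373,230), and the pear at (485,228) short of the fork. Grasping now.

Run:
```python
from h import *
c=capture("wrist");W=cloud(c);hsv=cv2.cvtColor(c["image"],cv2.COLOR_BGR2HSV)
L=(W-B0);X=L@ux;Y=L@uy;Z=W[...,2]
g=(hsv[...,0]>22)&(hsv[...,0]<50)&(hsv[...,1]>120)&(abs(X+.09)<.04)&(Z>.02)
print("pear y",np.percentile(Y[g],[0,1,50,99,100]),"x",np.mean(X[g]),Z[g].max())
kx=(Z>.118)&(Z<.14)&(abs(X+.09)<.03);print("knob xy",X[kx].mean(),Y[kx].mean())
pd=(abs(X+.09)<.03)&(Z>.065)&(Z<.079)&(Y<-.01)&(Y>-.06);print("pad y",np.percentile(Y[pd],[1,10,50,90,99]))
av=(abs(X+.09)<.034)&(Z>.068)&(Z<.076)&(Y>.1);print("anvil y",np.percentile(Y[av],[0,1,5,50,99]))
p=np.array([.4885,.038,.12])
servo_line(p,q(),rate=.15)
f0=current_force()
servo_line([p[0],p[1],.089],q(),rate=.06,contact_N=8)
print(current_position(),current_force())
move_gripper(0.0)
print(current_finger_gap(),current_position(),f0,current_force(),current_clock())
c=capture("wrist");cv2.imwrite("pics/w2.png",c["image"])
```

```text
pear y [-0.03976268  0.01885399  0.05006378  0.10372586  0.12259957] x -0.09127298566813427 0.28629496851074987
knob xy -0.0866513366354032 -0.07849836207120472
pad y [-0.05983423 -0.05805662 -0.03833545 -0.03075095 -0.02860152]
anvil y [0.15021273 0.15066081 0.15107928 0.15444597 0.16075555]
[0.48838133 0.03802223 0.0887576 ] [ 0.18196491 -0.7369922  -0.20893695]
0.02740636694293654 [0.48870555 0.03816781 0.08919693] [-0.62684249 -0.49994375 -0.10640315] [-0.34298827  1.58212492  2.25325638] 6.0
```

View pics/w2.png

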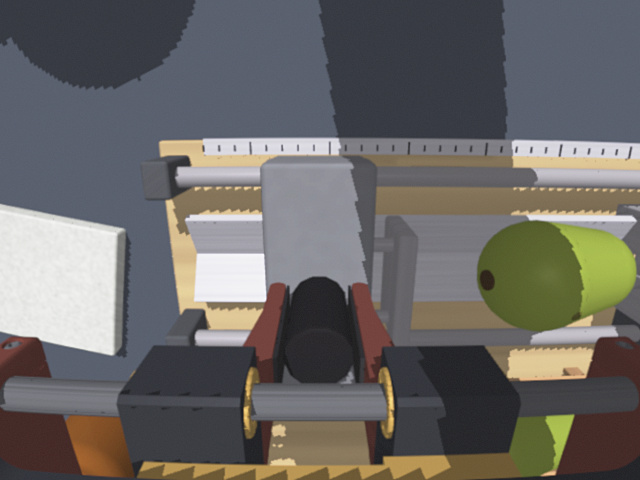

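The knob is held at (319,330), gap 27.4 mm. Sliding in small steps and logging the push force.

```bash
cat >> h.py <<'E'
def step(d,rate):
    p=np.array(current_position());
    import json
    st=json.load(open("st.json")); st["d"]+=d; json.dump(st,open("st.json","w"))
    T=np.array(st["p0"])+uy*st["d"]
    r=servo_line(T,q(),rate=rate,contact_N=25)
    F=np.array(current_force());P=np.array(current_position())
    print(f"cmd {st['d']*1000:.1f} act {(P-np.array(st['p0']))@uy*1000:.2f} lat {(P-np.array(st['p0']))@ux*1000:.2f} Fy {-F@uy:.2f} Fx {F@ux:.2f} Fz {F[2]:.2f}",r,round(current_clock(),2))
    return -F@uy
E
python3 - <<'E'
from h import *
import json
p=np.array(current_position()); p[2]=.089
json.dump(dict(p0=p.tolist(),d=0.),open("st.json","w"))
print("knob board y",(p-B0)@uy)
for i in range(8): step(.004,.02)
E
```

```text
knob board y -0.07774496636757454
cmd 4.0 act 2.35 lat -0.05 Fy 8.08 Fx -0.71 Fz 4.63 False 6.42
cmd 8.0 act 6.13 lat -0.06 Fy 8.99 Fx -0.53 Fz 5.70 False 6.77
cmd 12.0 act 10.12 lat -0.05 Fy 9.15 Fx -0.83 Fz 4.59 False 7.12
cmd 16.0 act 14.10 lat -0.04 Fy 8.78 Fx 0.59 Fz 6.04 False 7.47
cmd 20.0 act 18.11 lat -0.09 Fy 9.67 Fx 0.02 Fz 4.88 False 7.82
cmd 24.0 act 22.09 lat -0.07 Fy 10.76 Fx -0.31 Fz 4.05 False 8.17
cmd 28.0 act 26.09 lat -0.08 Fy 9.92 Fx 0.27 Fz 5.76 False 8.52
cmd 32.0 act 30.06 lat -0.09 Fy 9.34 Fx 0.22 Fz 4.92 False 8.87
```

Run:
```python
from h import *
for i in range(12):
    f=step(.002,.02)
    if f>14.5: break
c=capture("wrist");cv2.imwrite("pics/w3.png",c["image"])
c=capture("top");cv2.imwrite("pics/t3.png",cv2.resize(c["image"][200:310,200:370],None,fx=4.5,fy=4.5,interpolation=cv2.INTER_CUBIC))
```

```text
cmd 34.0 act 32.02 lat -0.07 Fy 9.86 Fx 0.64 Fz 5.94 False 9.12
cmd 36.0 act 33.99 lat -0.08 Fy 8.90 Fx -0.33 Fz 6.06 False 9.37
cmd 38.0 act 35.99 lat -0.08 Fy 8.58 Fx 0.25 Fz 6.30 False 9.62
cmd 40.0 act 37.98 lat -0.06 Fy 9.92 Fx -0.22 Fz 5.28 False 9.87
cmd 42.0 act 39.95 lat -0.10 Fy 9.01 Fx 0.71 Fz 4.79 False 10.12
cmd 44.0 act 41.94 lat -0.07 Fy 9.52 Fx 0.17 Fz 4.34 False 10.37
cmd 46.0 act 43.95 lat -0.06 Fy 11.23 Fx 0.97 Fz 6.20 False 10.62
cmd 48.0 act 45.85 lat -0.10 Fy 10.46 Fx -0.58 Fz 4.85 False 10.87
cmd 50.0 act 47.63 lat -0.08 Fy 10.92 Fx 0.37 Fz 5.41 False 11.12
cmd 52.0 act 49.57 lat -0.10 Fy 11.57 Fx -0.03 Fz 6.55 False 11.37
cmd 54.0 act 51.57 lat -0.09 Fy 11.60 Fx 0.10 Fz 5.40 False 11.62
cmd 56.0 act 53.55 lat -0.06 Fy 11.67 Fx 0.13 Fz 6.61 False 11.87
```

View pics/w3.png

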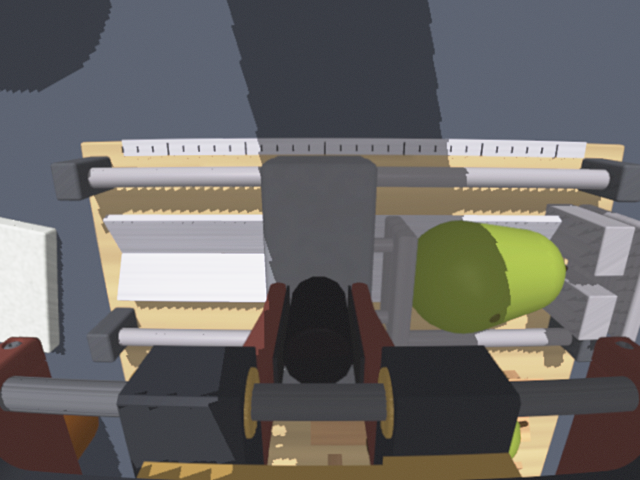

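View pics/t3.png

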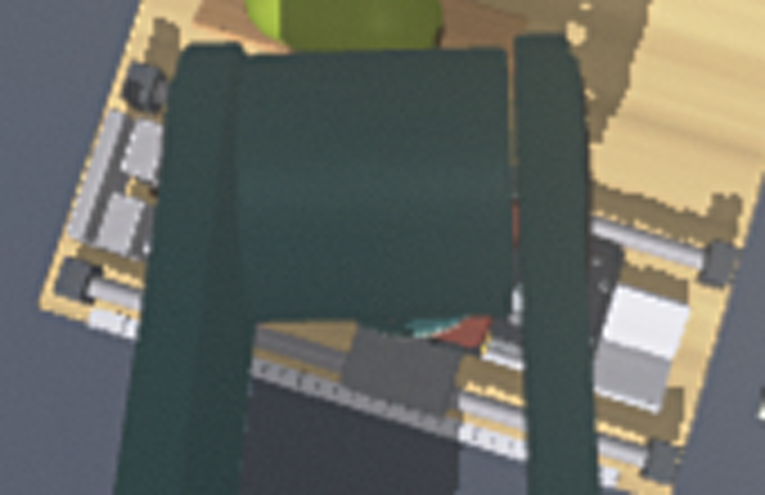

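The pear is moving with the pad, and its stem end at (565,262) is close to the fork at (570,270). Now 1 mm steps, watching for the knee. The command-to-actual lag is the quieter force gauge, at about 5 N/mm.

Run:
```python
from h import *
import json
for i in range(22):
    step(.001,.02)
    fs=[-np.array(current_force())@uy for _ in range(3)]
    st=json.load(open("st.json"));lag=st["d"]-(np.array(current_position())-st["p0"])@uy
    if lag>.00285: print("knee",fs,lag);break
c=capture("wrist");cv2.imwrite("pics/w4.png",c["image"])
```

```text
cmd 57.0 act 54.41 lat -0.09 Fy 11.88 Fx 0.19 Fz 6.51 False 12.22
cmd 58.0 act 55.38 lat -0.11 Fy 10.74 Fx 0.72 Fz 6.27 False 12.47
cmd 59.0 act 56.36 lat -0.08 Fy 11.16 Fx 0.43 Fz 7.08 False 12.72
cmd 60.0 act 57.36 lat -0.08 Fy 12.65 Fx 0.04 Fz 7.31 False 12.97
cmd 61.0 act 58.36 lat -0.12 Fy 12.28 Fx 0.29 Fz 6.15 False 13.22
cmd 62.0 act 59.36 lat -0.12 Fy 11.38 Fx 1.14 Fz 6.06 False 13.47
cmd 63.0 act 60.35 lat -0.08 Fy 12.18 Fx -0.49 Fz 6.81 False 13.72
cmd 64.0 act 61.31 lat -0.08 Fy 13.35 Fx 0.97 Fz 6.21 False 13.97
cmd 65.0 act 62.16 lat -0.10 Fy 12.43 Fx 0.10 Fz 5.87 False 14.22
cmd 66.0 act 63.03 lat -0.08 Fy 14.17 Fx 0.65 Fz 6.54 False 14.47
knee [np.float64(14.169759588240534), np.float64(14.169759588240534), np.float64(14.169759588240534)] 0.0029741915291357085
```

View pics/w4.png

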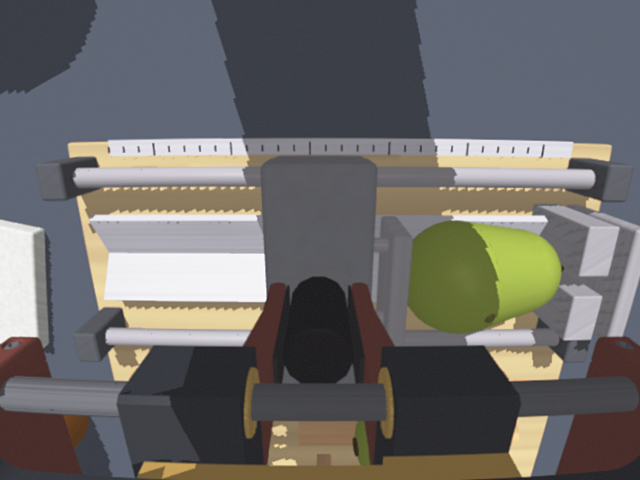

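Knee at about 61.2 mm: the pear has met the fork at (560,270). The pad's offset from the carriage has shrunk from about 40 px to 34 px, so it is pressed back about 3 mm. I'll add about 2.5 mm more, which puts it mid-travel, then release.

Run:
```python
from h import *
for i in range(3): step(.001,.02)
c=capture("wrist");cv2.imwrite("pics/w5.png",c["image"])
```

```text
cmd 67.0 act 63.84 lat -0.09 Fy 14.88 Fx 1.28 Fz 7.20 False 14.77
cmd 68.0 act 64.67 lat -0.11 Fy 15.54 Fx 1.00 Fz 8.34 False 15.02
cmd 69.0 act 65.49 lat -0.11 Fy 16.50 Fx 0.97 Fz 7.42 False 15.27
```

View pics/w5.png

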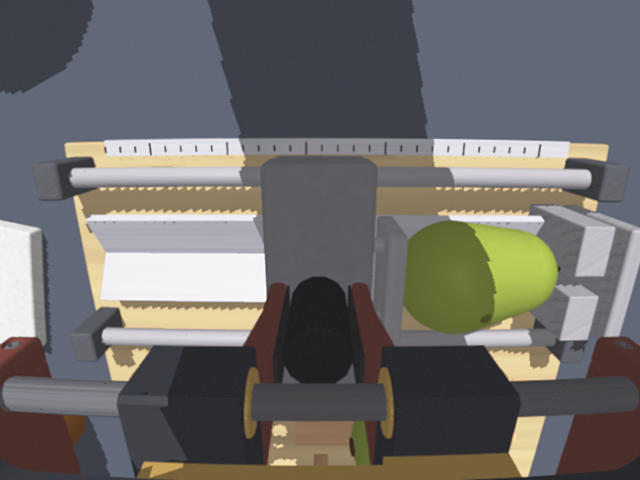

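About 6 mm compressed, at about 7 N. I'll unload the arm's wind-up, then open and retreat.

Run:
```python
from h import *
step(-.002,.02)
p=np.array(current_position())
move_gripper(.052)
print(current_position(),current_force(),current_finger_gap())
pp=np.array(current_position())
servo_line([pp[0],pp[1],.2],q(),rate=.12)
c=capture("wrist");cv2.imwrite("pics/w6.png",c["image"]);W=cloud(c)
L=W-B0;X=L@ux;Y=L@uy;Z=W[...,2]
kx=(Z>.118)&(Z<.14)&(abs(X+.09)<.03);print("knob",X[kx].mean(),Y[kx].mean(),"was -.0785; diff",Y[kx].mean()+.0785)
goto_joints([-1.37,0.359,1.51,0,1.272,-0.115])
c=capture("top");cv2.imwrite("pics/t6.png",c["image"]);cv2.imwrite("pics/t6c.png",cv2.resize(c["image"][140:310,200:390],None,fx=3.5,fy=3.5,interpolation=cv2.INTER_CUBIC))
W=cloud(c);Z=W[...,2];L=W-B0;X=L@ux;Y=L@uy;kx=(Z>.118)&(Z<.14)&(abs(X+.09)<.03);print("knob top",Y[kx].mean())
print(current_clock(),current_force())
```

```text
cmd 67.0 act 65.48 lat -0.07 Fy 9.30 Fx -0.52 Fz 6.66 False 15.57
[0.50733285 0.10268562 0.08893223] [-0.57403024 -0.46739543  0.27227341] 0.05188323808048459
knob -0.08669970409012476 -0.013055120855123207 was -.0785; diff 0.06544487914487679
knob top -0.012085456350101187
19.9667 [ 0.2523409   0.11094133 -0.18069168]
```

View pics/w6.png

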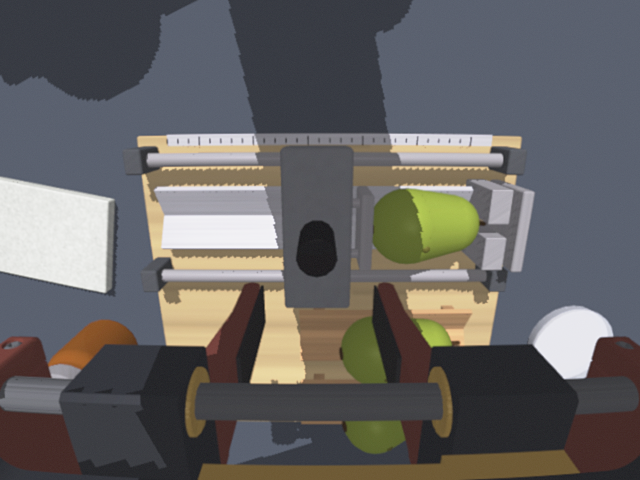

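View pics/t6c.png

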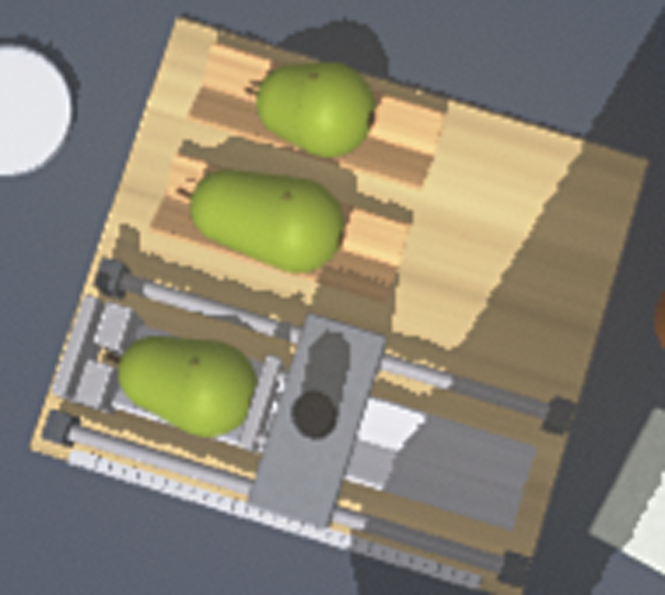

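View pics/t6.png

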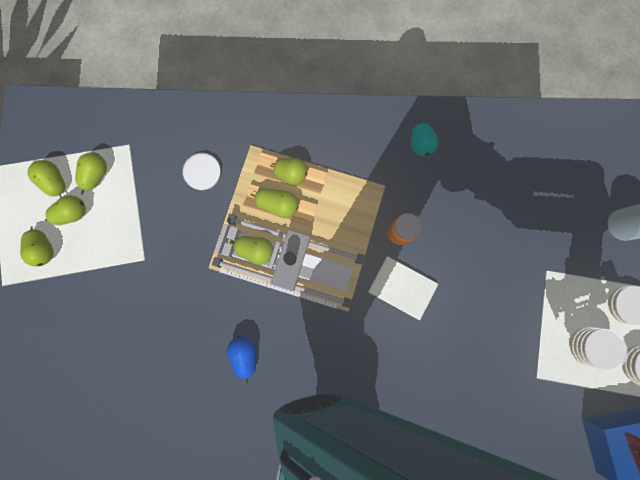

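The jaw stayed put (65.4 mm of travel, both cameras agree). The stem is in the slot, the pear touches the fork and the pad, and the other things are at unchanged pixels. Handing in.

```bash
python3 -c "
from bench import *
close_job();print(current_clock())"
```

```text
the job is handed in; nothing more can be done
the job is handed in; nothing more can be done
```

The gauge is closed on the pear in the aluminium lane, and the job is handed in. The clock stood at about 20 s at my last check.

- **Closing:** I pinched the knob from above and slid the jaw 65.5 mm. The pear met the forked stop at about 61 mm. At the end the push was about 16.5 N in total, of which roughly 7 N was on the pear. That puts the pad about 6 mm into its 10 mm travel.
- **Release:** I eased off the arm's push before opening the fingers. The knob stayed where I left it: the wrist camera measured 65.4 mm of travel and the top camera agreed.
- **Last checks:** The pictures show the pear against both the fork and the pad, with its stem in the slot. The pad is about 16 mm ahead of the carriage instead of 22 mm. The spare pears, look-alikes, notepad, jar and dish look unmoved.
- **Limits:** The compression is worked out from force, arm lag and pixel offset, which agree to within about 1 mm. The two cameras first disagreed by about 3–4 mm on the knob's position, which the pinch took up.

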